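# Feed the orange with the juicer's star wheel

### The arm

A 6-joint arm with a two-finger parallel gripper is mounted at the origin on the work surface. World frame = base frame: x ahead of the robot, y to its left, z up, the work surface at z = 0. Lengths are in mm, angles in rad, forces in N, time in s.
With the tool pointing down it reaches from about 325 to 850 mm from the base axis. Payload 4.4 kg.
Tool frame: the origin (TCP) lies on the centre line of the jaws, within the pads' length; the fingertips stand 25 mm ahead of it and the grasp point (between the pads) lies 6 mm ahead of it (manip.nose_length is the distance from the TCP to the fingertips, in mm); z points along the fingers, y is the line along which they close (so a half turn about z gives the same grasp; the last joint's range is limited). The gripper opens to 94 mm and grips with 3 to 60 N. Pads are 16 mm wide; open, the fingers measure 119 mm over their backs; the gripper's body (75 mm by 177 mm) begins 78 mm behind the grasp point.
Start: joints at [1.077, 0.207, 1.542, -0, 1.393, -0.15], TCP at [193.823, 541.35, 230.447] pointing down, gripper open.
Joint ranges: [-2.73, 2.73], [-0.86, 2.22], [0.23, 2.46], [-1.11, 4.25], [0.08, 2.63], [-2.82, 2.82]. Speed limits (rad/s): [2.79, 2.79, 3.14, 3.14, 3.14, 3.14].

### API

Orientations are given as [roll, pitch, yaw] about the fixed x, y, z axes, in that order (R = Rz(yaw) Ry(pitch) Rx(roll)).
In Python, from cell import manip, optics, ticket, spotter gives the robot as it stands.
- The arm moves only by the tool apply_moves, never from a script. Its argument "plan" is a list that holds one entry, the list of rows, each a list of 5 numbers: the finger opening in m, from 0 to 0.094, then the shift along the tool's x, y, z in m, then the turn about the tool's z in units of 8 degrees (1.0 is 8 degrees). A call has 1 to 5 rows; each row shifts and turns the commanded pose from where the row before left it, along the tool's axes as they then stand; what a row does not reach is not made up. A row lasts 1/8 s, in which the tool goes at most 62.5 mm and 10.7 degrees, less where a joint would pass 70% of its speed; a pose out of reach is approached as far as the arm can. A call with a gripper value outside its range is refused whole. The fingers move at their own pace and stop on an object; "newtons" is the grip in N (left out, the last holds). Time passes only in rows, so rows that do not move let the fingers close. It gives the time, the measured TCP pose, the force, the opening and the grip force at its end, in the units of the state.
- manip.get_obs(): the state, without advancing time (a new reading comes with each control period).
- optics.camera(name): name is "side" or "top"; returns (picture, depth): 384x512x3 uint8, red, green, blue; 384x512 float32, mm along the optical axis (not along the pixel's ray), 0 where there is no reading.
- optics.camera_info(name): a dict with "fovy" (degrees; the focal length in pixels is half the picture's height over the tangent of half this angle, whatever the lens; pixels are square), "cx", "cy" (the principal point, pixels), "view" (4x4, takes a point from world to camera coordinates). Camera axes: x right, y up, looking along -z (the intrinsics and any distortion apply to the point x, -y, -z); pixel columns grow to the right and rows downward; lengths in mm; the calibration is good to about 2 mm. A picture is of the moment at which its call begins. camera_info takes no time and is no camera call.
- ticket.finish_job(): hands the job in; it is judged then, once.
Trained networks look in the newest picture that a camera, given by its name, has taken for a name from the list of things; names that differ only in an ending like _2 or _b are one class to them, and where a whole thing is asked for, a point or a joint stands for the part that bears it (a point fixed in the world has none). Each returns a list of dicts, best first, with "score" (0 to 1); they miss things now and then, are a little off and sometimes report something else, mostly with a low value. They report only what shows in the picture. A call takes as long as a camera call. They do not tell look-alikes from the thing itself.
- spotter.recognise(label, camera): "centre" ([column, row] as shares, 0 to 1, of the picture: columns of its width, rows of its height, amid what is visible of it).
The state is a dict: "t": time; "q": joint angles; "dq": joint speeds; "tau": joint torques, N m; "tcp_pos": TCP position; "eef_rot": TCP orientation; "contact_force": force on the tool from outside, world axes, zero at the start; "ft_torque": the same for the moment, N m; "gripper_width": opening from 0.0 (shut) to 1.0 (fully open); "grip_force": force on a finger pad.
Only numpy, scipy, OpenCV 4.12 (cv2) and the standard library are available. Lean on these libraries where they do the work, as an engineer would, in place of code of your own. Each camera call takes 0.05 s, during which the arm holds its last target. There are 200 camera calls.

### The job

On the green juicer feed deck, push on a spoke of the white star wheel with one fingertip to turn it, so that the wheel sweeps the orange round until it drops into the round well; the lemon must stay up on the deck, so turn the wheel the way that brings the orange there first. Stop in time, with no spoke over the mouth of the well, and take the finger away. Touch neither fruit with the robot, lift nothing, and leave the jug and glass where they are.

Things in the scene. Friction and masses are not known exactly. Their poses are not given: they have to be found in the camera images.
- feeder: Fixed green block 300 x 300 mm, 90 mm high: the feed deck of a citrus juicer. Origin: centre of its underside, on the table; its x axis points towards the well. The flat top, 90 mm above the table, carries a white curb ring (inner radius 138 mm, outer 144, 40 mm high, slippery plastic) and the star wheel, both centred on the vertical axis through the origin. Place and yaw vary.
- well (a point): Centre of the mouth of the round well in the deck top, 92 mm from the wheel's axis along the deck's x axis. Hole diameter 86 mm, 85 mm deep, black floor; an orange that drops in lies wholly below the deck top. A spoke is clear of the mouth when its centre line is over 0.55 rad from the deck's x axis.
- wheel (a joint): Angle of the star wheel, rad, positive anticlockwise from above, range -2.6 to 2.6. At value q the spokes point q + 45, 135, 225 and 315 degrees anticlockwise from the deck's x axis: at 0 and at +-1.571 the well lies midway between two spokes. Starts within 0.18 of 0. Light friction (0.15 N m, 2 to 3 N of push at 100 mm radius); it stays where it is left.
- hub (a point): Centre of the hub's top, on the wheel's axis, 152 mm above the table; it turns with the wheel. Black hub, radius 27 mm. The wheel has four straight white radial spokes 90 degrees apart, each 10 mm thick, of smooth plastic, reaching to 128 mm from the axis and standing 15 to 50 mm above the deck top (105 to 140 mm above the table), with open pockets between.
- spoke_end (a point): Outer end, at the top edge, of the spoke that points q + 45 degrees from the deck's x axis: 128 mm from the wheel's axis, 140 mm above the table. At the start the pocket over the well and the one opposite it are empty; in each of the two side pockets (deck's +y and -y) lies one fruit, swept along by the spoke behind it when the wheel turns.
- orange: The orange: a ball of diameter 72 mm, about 0.18 kg, lying loose on the deck in one of the two side pockets, about 92 mm from the wheel's axis; origin at its centre (36 mm above the deck top). It rolls. Drops into the well after about a quarter turn of the wheel.
- lemon: The lemon: a yellow ball of diameter 58 mm with two small points, about 0.1 kg, lying loose in the other side pocket; origin at its centre (29 mm above the deck top). It would fall into the well too if the wheel were turned the other way.
- jug: Bystander: open steel jug with a handle, 84 mm across, 100 mm high, standing loose on the table beside the deck; origin at the centre of its underside.
- glass: Bystander: open juice glass, 68 mm across, 110 mm high, standing loose on the table beside the deck; origin at the centre of its underside.
Not all that is in view belongs to the job. There is more than one size of the lemon; the one meant has the size given above. Several things have the shape of the orange; the one meant has the colours described above.

How it is judged:
By the outcome, as a careful person would: the job done as asked, in the order asked, and still so for the second after the job is handed in, with the robot touching nothing.
It also fails if it takes over 48 s, if anything falls off the work surface, if the arm or the gripper's body presses on something with over 40 N, if the wrist force passes 120 N, or if a joint passes its speed limit or range.

## Working session

There is one attempt and no reset: what is moved stays moved. The work goes in short steps, Python scripts to look and compute and a tool call to move; the robot and the scene stay as the last step left them, time stands still between calls to the robot, and variables do not carry over. Pictures are saved under pics/ and viewed, at most 10 in all, crops included, and the job is handed in when it is done.

Besides the shell and the picture viewer there is one more tool, called in YAML: its name, and indented under it one key for each argument. apply_moves: Moves the arm, as the interface text tells. Its arguments: {"type":"object","properties":{"plan":{"type":"array"},"newtons":{"type":"number"}},"required":["plan"]}

```bash
mkdir -p pics; ls; cat > h.py <<'E'
import numpy as np, cv2
from cell import manip, optics, ticket, spotter
def snap(n,f):
    p,d=optics.camera(n); cv2.imwrite(f'pics/{f}.png',p[:,:,::-1]); np.save(f'pics/{f}.npy',d); return p,d
def world(n,d,u,v,depth=None):
    i=optics.camera_info(n); f=192/np.tan(np.radians(i['fovy'])/2)
    z=depth if depth else d[int(v),int(u)]
    c=np.array([(u-i['cx'])/f*z,-(v-i['cy'])/f*z,-z,1])
    return (np.linalg.inv(i['view'])@c)[:3]
E
python3 - <<'E'
from h import *
for n in('side','top'):
    p,d=snap(n,n+'0'); i=optics.camera_info(n); print({k:(v if k!='view' else np.round(v,3).tolist()) for k,v in i.items()})
    for l in('orange','lemon','hub','spoke_end','well','feeder','jug','glass'):
        r=spotter.recognise(l,n)
        for x in r[:4]:
            u,v=x['centre'][0]*512,x['centre'][1]*384
            print(n,l,round(x['score'],2),round(u),round(v),np.round(world(n,d,u,v)))
print(manip.get_obs())
E
```

```text
pics
{'fovy': 45.00271213657317, 'cx': 261.71860580082074, 'cy': 192.36103764868034, 'view': [[-0.975, -0.224, 0.011, 615.183], [0.137, -0.558, 0.818, -133.714], [-0.177, 0.799, 0.575, -1090.242], [0.0, 0.0, 0.0, 1.0]]}
side orange 0.97 285 152 [585. -52. 151.]
side lemon 0.84 290 200 [541. 124. 137.]
side lemon 0.63 225 269 [652. 262.  35.]
side hub 0.79 285 178 [568.  34. 132.]
side hub 0.56 283 157 [590. -48. 140.]
side spoke_end 0.58 287 176 [565.  34. 139.]
side well 0.68 288 209 [541. 143. 127.]
side feeder 0.67 285 206 [551. 126. 120.]
side jug 0.9 288 266 [515. 277.  88.]
side jug 0.29 289 209 [539. 145. 130.]
side glass 0.91 260 140 [ 682. -189.  102.]
side glass 0.18 291 264 [510. 277.  95.]
{'fovy': 51.79831636124284, 'cx': 262.3820330213355, 'cy': 190.1004118643047, 'view': [[0.015, -1.0, -0.012, 68.844], [0.996, 0.014, 0.091, -635.204], [-0.091, -0.013, 0.996, -978.253], [0.0, 0.0, 0.0, 1.0]]}
top orange 0.59 332 207 [587. -77. 160.]
top lemon 0.87 252 228 [538.  98. 149.]
top lemon 0.72 199 183 [648. 240.  40.]
top hub 0.9 296 216 [566.   1. 150.]
top spoke_end 0.59 291
[... 252 characters left out ...]
.   13.]
{'t': 0.9, 'q': array([ 1.07652127e+00,  2.06605737e-01,  1.54149805e+00, -6.32798342e-06,
        1.39348668e+00, -1.50484981e-01]), 'dq': array([ 5.52870121e-04, -2.92279922e-04,  1.63823274e-03,  1.92425069e-03,
       -1.21494594e-03, -6.74780211e-05]), 'tau': array([ 4.24902519e-04, -3.70866323e+01, -2.81770563e+01,  7.00580352e-02,
        2.73579243e-02,  6.69218281e-06]), 'tcp_pos': array([193.81577762, 541.35752647, 230.44433579]), 'eef_rot': array([3.14159143e+00, 6.48617990e-06, 2.79780369e+00]), 'contact_force': array([0.13225826, 0.69867288, 0.10053206]), 'ft_torque': array([-0.01195313,  0.02436074, -0.0052662 ]), 'grip_force': 0.0, 'gripper_width': 1.0013856017769176}
```

```bash
python3 -c "
import cv2,numpy as np
a=cv2.imread('pics/side0.png');b=cv2.imread('pics/top0.png')
cv2.imwrite('pics/top0v.png',cv2.resize(b,(768,576)));cv2.imwrite('pics/side0v.png',cv2.resize(a,(768,576)))"
```

```text
(no output)
```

View pics/top0v.png

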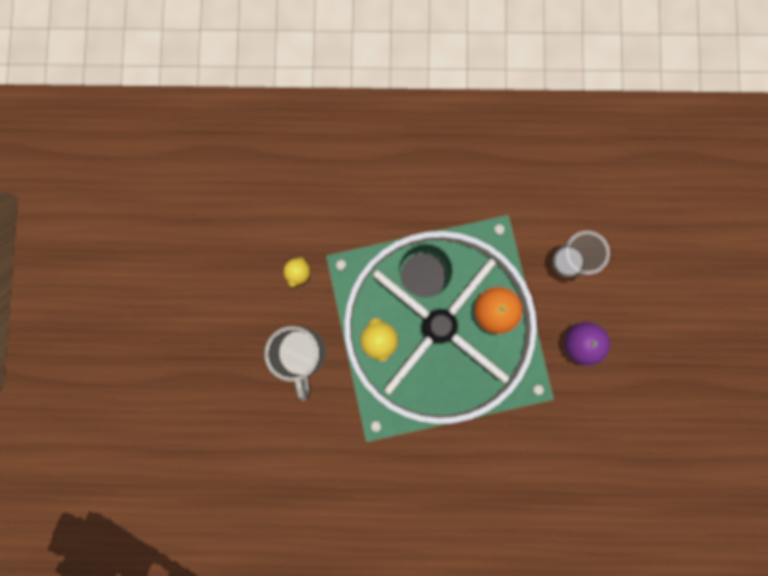

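View pics/side0v.png

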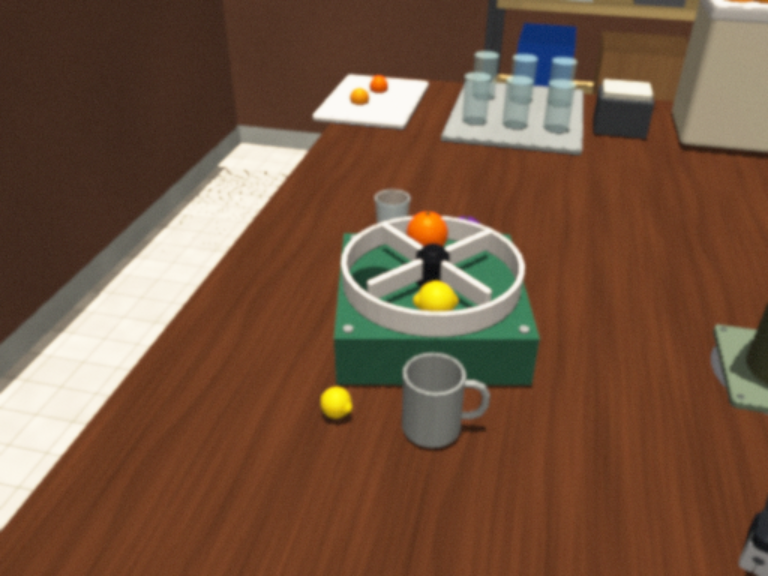

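Top view (768x576): the orange is at (498,310) in the deck's right pocket, the lemon at (379,340) in the left pocket, and the well at (425,271). The orange must go anticlockwise.

Look-alikes:
- The purple ball at (587,343) is not orange.
- The small lemon at (296,271) is off the deck.
- The side view shows small oranges on a far tray at (360,96) and (379,84).

The orange on the deck is the one I want. Next I'll measure the wheel geometry from depth and check with a close crop.

```bash
cat > geo.py <<'E'
from h import *
from scipy.optimize import least_squares
def cloud(n,d):
    i=optics.camera_info(n); f=192/np.tan(np.radians(i['fovy'])/2)
    v,u=np.mgrid[:384,:512]
    c=np.stack([(u-i['cx'])/f*d,-(v-i['cy'])/f*d,-d,np.ones_like(d)],-1)
    return (c@np.linalg.inv(i['view']).T)[...,:3]
def measure(p,d,c0=(566,1)):
    P=cloud('top',d); c=np.array(c0,float); hsv=cv2.cvtColor(p,cv2.COLOR_RGB2HSV)
    z=P[...,2]; white=(hsv[...,1]<60)&(hsv[...,2]>130)
    for _ in range(3):   # curb ring top
        r=np.hypot(P[...,0]-c[0],P[...,1]-c[1])
        m=(np.abs(z-130)<8)&(abs(r-141)<14)
        Q=P[m][:,:2]; s=least_squares(lambda k:np.hypot(*(Q-k[:2]).T)-k[2],[*c,141],loss='soft_l1'); c=s.x[:2]
    print('ring',s.x.round(1),m.sum(),'res',np.std(s.fun).round(1))
    r=np.hypot(P[...,0]-c[0],P[...,1]-c[1]); a=np.arctan2(P[...,1]-c[1],P[...,0]-c[0])
    m=white&(np.abs(z-140)<9)&(r>45)&(r<120)
    sp=np.angle(np.exp(4j*a[m]).mean())/4
    w=(r<140)&(r>35)&(z<60)
    print('spokes mod90',np.degrees(sp).round(1),m.sum())
    if w.sum(): wc=P[w][:,:2].mean(0); print('well floor',wc.round(),w.sum(),np.degrees(np.arctan2(*(wc-c)[::-1])).round(1))
    # deck edges via green pixels minAreaRect
    g=(hsv[...,0]>60)&(hsv[...,0]<95)&(hsv[...,1]>80)&(np.abs(z-90)<8)
    R=cv2.minAreaRect(P[g][:,:2].astype(np.float32)); print('deck',R)
    for nm,lo,hi,zz in(('orange',3,14,36),('lemon',22,34,29)):
        m=(hsv[...,0]>=lo)&(hsv[...,0]<=hi)&(hsv[...,1]>150)&(r<140)
        if m.sum(): q=P[m]; k=q[:,:2].mean(0)-c; print(nm,(k+c).round(),'ztop',q[:,2].max().round(),'r',np.hypot(*k).round(),'ang',np.degrees(np.arctan2(k[1],k[0])).round(),m.sum())
    return c,sp
E
python3 - <<'E'
from geo import *
p=cv2.imread('pics/top0.png')[:,:,::-1].copy(); d=np.load('pics/top0.npy')
measure(p,d)
cv2.imwrite('pics/crop.png',cv2.resize(p[140:300,190:400,::-1],None,fx=3.5,fy=3.5,interpolation=cv2.INTER_CUBIC))
E
```

```text
ring [563.7   5.9 140.7] 1227 res 2.0
spokes mod90 -38.4 604
well floor [660.  25.] 901 11.2
deck ((564.5478515625, 6.095001220703125), (296.0093994140625, 296.0367736816406), 13.430769920349121)
orange [579. -49.] ztop 1033.0 r 57.0 ang -74.0 816
lemon [542.  98.] ztop 1033.0 r 94.0 ang 103.0 448
```

View pics/crop.png

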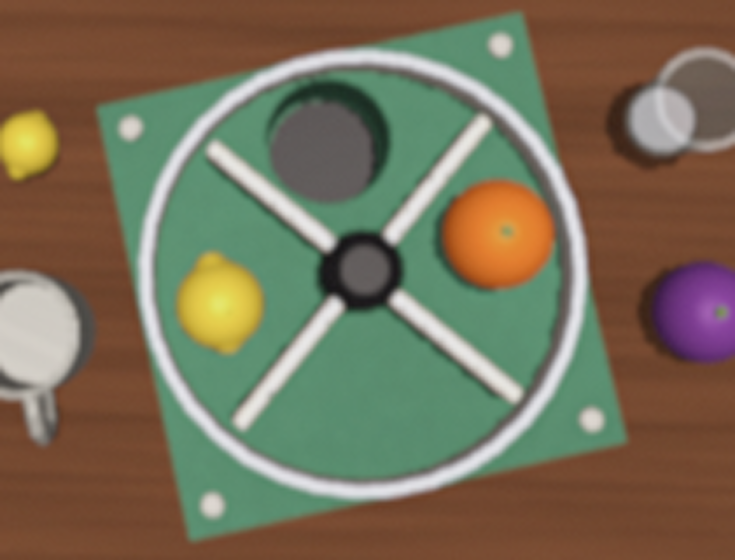

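Deck centre is (564,6) with yaw ≈13.4°. The spokes are at 51.6°+90k, so q≈-0.12. The crop confirms the large textured orange ball in the right pocket.

Plan:
1. Put the shut finger in the empty rear pocket, behind the 231.6° spoke.
2. Sweep it anticlockwise by about 97°.

I'll move across first.

apply_moves:
  plan:
    - [[0, -0.031, -0.03, 0, 0], [0, -0.031, -0.03, 0, 0], [0, -0.031, -0.03, 0, 0], [0, -0.031, -0.03, 0, 0], [0, -0.031, -0.03, 0, 0]]
  newtons: 20

```text
t: 1.52
tcp_pos: [289.7, 346.7, 230.7]
eef_rot: [3.141, 0.0, 2.798]
contact_force: [0.6, -0.1, 0.1]
gripper_width: 0.505
grip_force: 0.0
```

apply_moves:
  plan:
    - [[0, -0.031, -0.03, 0, 0], [0, -0.031, -0.03, 0, 0], [0, -0.031, -0.03, 0, 0], [0, -0.031, -0.03, 0, 0], [0, -0.031, -0.03, 0, 0]]

```text
t: 2.15
tcp_pos: [385.1, 153.2, 230.8]
eef_rot: [3.141, 0.001, 2.798]
contact_force: [0.2, -0.4, 0.7]
gripper_width: 0.01
grip_force: 0.0
```

apply_moves:
  plan:
    - [[0, -0.031, -0.03, 0, 0], [0, -0.031, -0.03, 0, 0], [0, -0.031, -0.03, 0, 0], [0, -0.031, -0.03, 0, 0], [0, -0.031, -0.03, 0, 0]]

```text
t: 2.78
tcp_pos: [480.5, -40.4, 230.7]
eef_rot: [3.141, 0.001, 2.797]
contact_force: [0.7, 0.2, 1.1]
gripper_width: 0.004
grip_force: 0.0
```

apply_moves:
  plan:
    - [[0, 0, 0, 0, 1.25], [0, 0, 0, 0, 1.25], [0, 0, 0, 0, 1.25], [0, 0, 0, 0, 1.25], [0, 0, 0, 0, 1.25]]

```text
t: 3.4
tcp_pos: [480.0, -39.1, 230.5]
eef_rot: [3.141, 0.0, 1.919]
contact_force: [-0.4, -0.3, 0.0]
gripper_width: 0.006
grip_force: 0.0
```

apply_moves:
  plan:
    - [[0, 0, 0, 0, 1.25], [0, 0, 0, 0, 1.25], [0, 0, 0, 0, 1.25], [0, 0, 0, 0, 1.25], [0, 0, 0, 0, 1.25]]

```text
t: 4.03
tcp_pos: [479.9, -39.1, 230.6]
eef_rot: [3.141, -0.0, 1.047]
contact_force: [0.5, 0.1, 0.1]
gripper_width: 0.004
grip_force: 0.0
```

apply_moves:
  plan:
    - [[0, 0, 0, 0, 1.1], [0, 0, 0, 0, 0]]

```text
t: 4.28
tcp_pos: [479.9, -39.1, 230.5]
eef_rot: [3.141, -0.0, 0.901]
contact_force: [-0.3, -0.1, -0.1]
gripper_width: 0.005
grip_force: 0.0
```

apply_moves:
  plan:
    - [[0, 0, 0, 0.031, 0], [0, 0, 0, 0.031, 0], [0, 0, 0, 0.031, 0], [0, 0, 0, 0, 0]]

```text
t: 4.78
tcp_pos: [477.6, -38.5, 135.1]
eef_rot: [-3.136, 0.003, 0.901]
contact_force: [-0.1, -0.1, 0.7]
gripper_width: 0.001
grip_force: 0.0
```

apply_moves:
  plan:
    - [[0, 0, 0.007, 0, 0], [0, 0, 0.007, 0, 0], [0, 0, 0.006, 0, 0], [0, -0.0013, 0.0087, 0, -0.7], [0, -0.0013, 0.0087, 0, -0.7]]

```text
t: 5.4
tcp_pos: [508.2, -63.8, 137.9]
eef_rot: [-3.141, -0.0, 1.098]
contact_force: [-1.1, 1.1, 0.7]
gripper_width: 0.009
grip_force: 1.0
```

apply_moves:
  plan:
    - [[0, -0.0013, 0.0087, 0, -0.7], [0, -0.0013, 0.0087, 0, -0.7], [0, -0.0013, 0.0087, 0, -0.7], [0, -0.0013, 0.0087, 0, -0.7], [0, 0, 0, 0, 0]]

```text
t: 6.02
tcp_pos: [540.0, -80.3, 137.8]
eef_rot: [3.141, 0.0, 1.484]
contact_force: [0.6, 0.4, 0.4]
gripper_width: 0.007
grip_force: 0.0
```

```bash
python3 - <<'E'
from geo import *
p,d=snap('top','t1'); measure(p,d)
a=p[140:300,190:400,::-1]; s,_=snap('side','s1'); b=s[100:260,190:400,::-1]
cv2.imwrite('pics/v1.png',cv2.resize(np.hstack([a,b]),(800,305),interpolation=cv2.INTER_CUBIC))
E
```

```text
ring [563.7   5.9 140.7] 845 res 2.1
spokes mod90 -5.9 468
well floor [660.  29.] 805 13.5
deck ((564.346435546875, 5.9800262451171875), (296.19232177734375, 295.9175109863281), 13.53811264038086)
orange [572.   1.] ztop 1033.0 r 9.0 ang -32.0 354
lemon [534.  99.] ztop 1033.0 r 98.0 ang 108.0 447
```

View pics/v1.png

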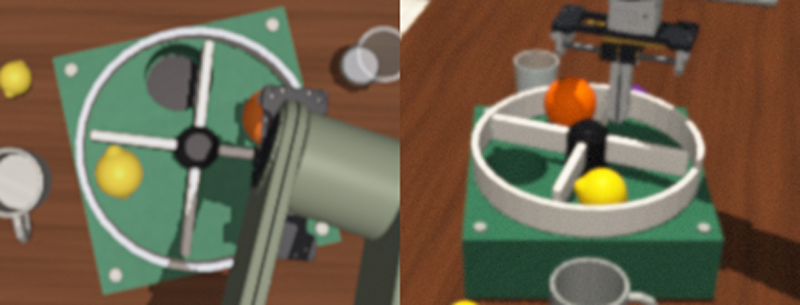

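The wheel is turning as planned: the pushed spoke is at ~264°, the orange (crop ~(570,103) side view) is being swept ahead, and the lemon is still on the deck. Continuing.

apply_moves:
  plan:
    - [[0, -0.0013, 0.0087, 0, -0.7], [0, -0.0013, 0.0087, 0, -0.7], [0, -0.0013, 0.0087, 0, -0.7], [0, -0.0013, 0.0087, 0, -0.7], [0, -0.0013, 0.0087, 0, -0.7]]

```text
t: 6.75
tcp_pos: [582.2, -82.0, 137.4]
eef_rot: [-3.14, 0.0, 1.976]
contact_force: [-2.1, -1.7, 1.0]
gripper_width: 0.004
grip_force: 1.1
```

apply_moves:
  plan:
    - [[0, -0.0013, 0.0087, 0, -0.7], [0, -0.0013, 0.0087, 0, -0.7], [0, -0.0013, 0.0087, 0, -0.7], [0, 0, 0, 0, 0]]

```text
t: 7.25
tcp_pos: [607.7, -72.3, 137.5]
eef_rot: [3.141, 0.0, 2.266]
contact_force: [0.6, 0.3, 0.1]
gripper_width: 0.001
grip_force: 0.0
```

```bash
python3 - <<'E'
from geo import *
p,d=snap('top','t2'); measure(p,d)
a=p[140:300,190:400,::-1]; s,_=snap('side','s2'); b=s[100:260,190:400,::-1]
cv2.imwrite('pics/v2.png',cv2.resize(np.hstack([a,b]),(800,305),interpolation=cv2.INTER_CUBIC))
E
```

```text
ring [564.1   5.8 140.5] 805 res 3.0
spokes mod90 39.3 370
well floor [662.  25.] 769 10.9
deck ((564.4359130859375, 5.8749847412109375), (296.63232421875, 295.6977844238281), 13.533897399902344)
orange [603.  12.] ztop 1033.0 r 40.0 ang 9.0 353
lemon [471.  58.] ztop 1033.0 r 107.0 ang 151.0 482
```

View pics/v2.png

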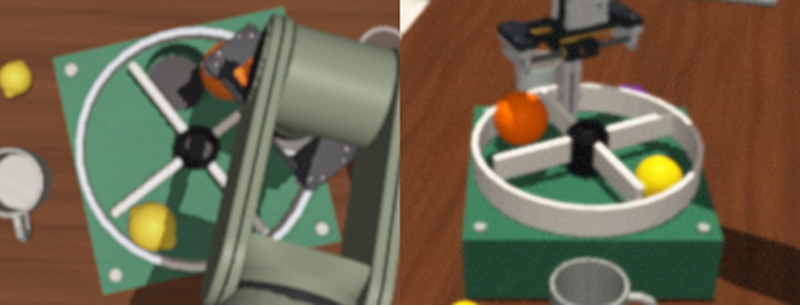

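The spoke is at ~309° and the orange is at the rim of the well, still on the deck. About 19° remains to the ideal stop, so I'll push on gently.

apply_moves:
  plan:
    - [[0, -0.0008, 0.0053, 0, -0.43], [0, -0.0008, 0.0053, 0, -0.43], [0, -0.0008, 0.0053, 0, -0.43], [0, -0.0008, 0.0053, 0, -0.43], [0, 0, 0, 0, 0]]

```text
t: 7.98
tcp_pos: [624.6, -59.7, 137.6]
eef_rot: [3.142, 0.0, 2.506]
contact_force: [1.0, 0.1, 0.1]
gripper_width: 0.005
grip_force: 0.2
```

```bash
python3 - <<'E'
from geo import *
p,d=snap('top','t3'); measure(p,d)
a=p[140:300,190:400,::-1]; s,_=snap('side','s3'); b=s[100:260,190:400,::-1]
cv2.imwrite('pics/v3.png',cv2.resize(np.hstack([a,b]),(800,305),interpolation=cv2.INTER_CUBIC))
E
```

```text
ring [564.2   5.9 140.5] 737 res 3.1
spokes mod90 -37.2 402
well floor [657.  33.] 692 16.4
deck ((564.3966674804688, 5.170440673828125), (297.3332214355469, 296.9873962402344), 13.47353744506836)
orange [599.  24.] ztop 1033.0 r 39.0 ang 27.0 342
lemon [463.  39.] ztop 1033.0 r 106.0 ang 162.0 480
```

View pics/v3.png

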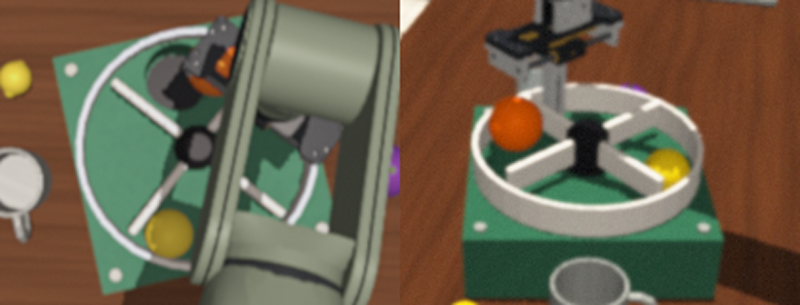

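The spoke is at ~323° and the orange sits on the rim, about to tip. Taking small steps now.

apply_moves:
  plan:
    - [[0, -0.0005, 0.0031, 0, -0.25], [0, -0.0005, 0.0031, 0, -0.25], [0, -0.0005, 0.0031, 0, -0.25], [0, 0, 0, 0, 0], [0, 0, 0, 0, 0]]

```text
t: 8.7
tcp_pos: [631.3, -52.4, 137.4]
eef_rot: [3.141, -0.0, 2.612]
contact_force: [1.2, 0.3, -0.3]
gripper_width: 0.007
grip_force: 0.0
```

```bash
python3 - <<'E'
from geo import *
p,d=snap('top','t4'); measure(p,d)
a=p[140:300,190:400,::-1]; s,_=snap('side','s4'); b=s[100:260,190:400,::-1]
cv2.imwrite('pics/v4.png',cv2.resize(np.hstack([a,b]),(800,305),interpolation=cv2.INTER_CUBIC))
E
```

```text
ring [564.1   5.9 140.5] 711 res 2.8
spokes mod90 -30.6 419
well floor [660.  40.] 306 19.7
deck ((564.68408203125, 5.5457305908203125), (296.90325927734375, 296.72552490234375), 13.627511024475098)
orange [620.  37.] ztop 1033.0 r 64.0 ang 29.0 612
lemon [462.  34.] ztop 1033.0 r 106.0 ang 165.0 335
```

View pics/v4.png

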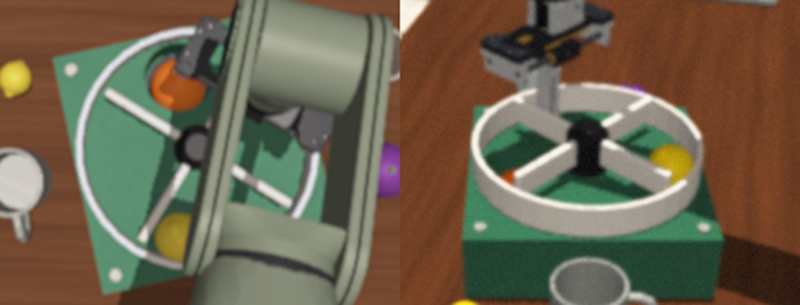

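The orange has dropped into the well, and the spokes are at 329.4°, almost ideal (q≈1.59). Backing off and lifting away.

apply_moves:
  plan:
    - [[0, 0, -0.01, 0, 0], [0, 0, -0.01, 0, 0], [0, 0, 0, -0.04, 0], [0, 0, 0, -0.05, 0], [0, 0, 0, -0.03, 0]]

```text
t: 9.43
tcp_pos: [621.6, -71.2, 260.7]
eef_rot: [3.141, 0.004, 2.611]
contact_force: [-0.5, -0.1, -0.4]
gripper_width: 0.006
grip_force: 0.0
```

apply_moves:
  plan:
    - [[0, 0.04, -0.04, 0, 0], [0, 0.04, -0.04, 0, 0], [0, 0.04, -0.04, 0, 0], [0, 0.04, -0.04, 0, 0], [0, 0, 0, 0, 0]]

```text
t: 10.05
tcp_pos: [398.8, -127.8, 256.9]
eef_rot: [-3.141, -0.001, 2.608]
contact_force: [0.6, -0.0, -0.9]
gripper_width: 0.006
grip_force: 0.0
```

```bash
python3 - <<'E'
from geo import *
p,d=snap('top','t5'); c,_=measure(p,d); P=cloud('top',d)
m=(p[...,0]>150)&(p[...,2]<70)&(p[...,1]<140)&(np.hypot(P[...,0]-656,P[...,1]-27)<55)
print('orange z',np.percentile(P[m][:,2],[5,50,98]).round())
a=p[140:300,190:400,::-1]; s,_=snap('side','s5'); b=s[100:260,190:400,::-1]
cv2.imwrite('pics/v5.png',cv2.resize(np.hstack([a,b]),(800,305),interpolation=cv2.INTER_CUBIC))
E
```

```text
ring [563.9   5.9 140.5] 1273 res 2.7
spokes mod90 -30.7 602
well floor [660.  33.] 453 15.6
deck ((564.6966552734375, 5.763214111328125), (295.8529052734375, 296.6458740234375), 13.575699806213379)
orange [626.  32.] ztop 1033.0 r 67.0 ang 23.0 746
lemon [460.  27.] ztop 1033.0 r 106.0 ang 168.0 434
orange z [52. 66. 76.]
```

View pics/v5.png

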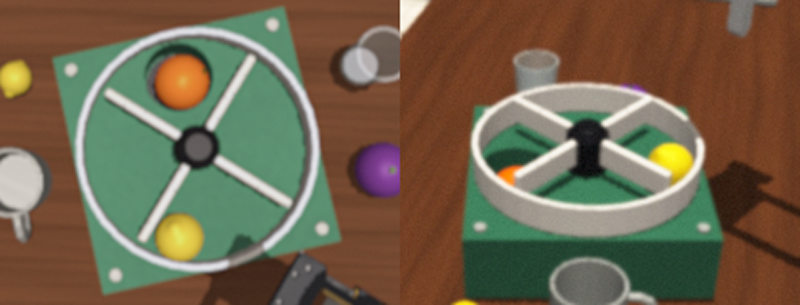

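The orange is in the well with its top at z≈76, below the deck's 90. The spokes are clear of the mouth, the lemon is still on the deck, and the arm is away.

```bash
python3 -c "
from cell import ticket
print(ticket.finish_job())"
```

```text
the job is handed in; nothing more can be done
None
```

The orange is in the well, the lemon is still up on the deck, no spoke is over the mouth, the finger is clear of everything, and the job was handed in about 10 s into the 48 s limit.

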